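# Put the washed covers back on their housings

### The arm

A 6-joint arm with a two-finger parallel gripper is mounted at the origin on the work surface. World frame = base frame: x ahead of the robot, y to its left, z up, the work surface at z = 0. Lengths are in mm, angles in rad, forces in N, time in s.
With the tool pointing down it reaches from about 275 to 1000 mm from the base axis. Payload 8.4 kg.
Tool frame: the origin (TCP) lies at the very end of the fingers, on their centre line; the grasp point (between the pads) lies 19 mm behind it; z points along the fingers, y is the line along which they close (so a half turn about z gives the same grasp; the last joint's range is limited). The gripper opens to 85 mm and grips with 20 to 120 N. Pads are 22 mm wide; open, the fingers measure 114 mm over their backs; the gripper's body (76 mm by 85 mm) begins 54 mm behind the grasp point. The pads swing forward as they close: fully open they stand 13 mm farther back than shut.
Start: joints at [1.192, 0.353, 1.633, -0, 1.155, -0.002], TCP at [229.965, 581.157, 231.281] pointing down, gripper open.
Joint ranges: [-2.63, 2.63], [-0.92, 2.1], [0.06, 2.66], [-1.3, 4.44], [0, 2.69], [-3.02, 3.02]. Speed limits (rad/s): [2.22, 2.22, 2.79, 3.14, 3.14, 3.14].

### API

Orientations are given as a rotation vector (axis times angle).
In Python, from cell import ctrl gives the robot as it stands.
- The arm moves only by the shell command python3 -m pendant 'ROWS' [FORCE]. ROWS is JSON, one flat list of numbers, 7 for each row, row after row: the turn, a rotation vector about the tool's x, y, z in units of 8 degrees (1.0 is 8 degrees), then the shift along the tool's x, y, z in units of 30 mm (1.0 is 30 mm), then the finger opening in mm, from 0 to 85.4. A call has 1 to 8 rows; each row shifts and turns the commanded pose from where the row before left it, along the tool's axes as they then stand; what a row does not reach is not made up. A row lasts 1/8 s, in which the tool goes at most 62.5 mm and 10.7 degrees, less where a joint would pass 70% of its speed; a pose out of reach is approached as far as the arm can. A call is refused whole if a number of a shift passes 1 or a number of a turn 1, either way. A call with a gripper value outside its range is refused whole. The fingers move at their own pace and stop on an object; FORCE is the grip in N (left out, the last holds). Time passes only in rows, so rows that do not move let the fingers close. It gives the time, the measured TCP pose, the force, the opening and the grip force at its end, in the units of the state.
- ctrl.get_obs(): the state, without advancing time (a new reading comes with each control period).
- ctrl.camera(name): name is "scene" or "top" or "wrist"; returns the picture (480x640x3 uint8, red, green, blue); there is no depth.
- ctrl.calibration(name): a dict with "camera_matrix" (3x3 intrinsics, pixels), "xyz" and "rotation" of the camera in the world. Camera axes: x right, y down, z forward; pixel columns grow to the right and rows downward; lengths in mm; the calibration is good to about 2 mm. The wrist camera is an equidistant fisheye: a pixel r from the principal point sees the ray r / f radians off the axis. A picture is of the moment at which its call begins: read the wrist's pose just before it. calibration takes no time and is no camera call; for the wrist camera it gives the pose at the moment of the call.
- ctrl.sign_off(): hands the job in; it is judged then, once.
Trained networks look in the newest picture that a camera, given by its name, has taken for a name from the list of things; names that differ only in an ending like _2 or _b are one class to them, and where a whole thing is asked for, a point or a joint stands for the part that bears it (a point fixed in the world has none). Each returns a list of dicts, best first, with "confidence" (0 to 1); they miss things now and then, are a little off and sometimes report something else, mostly with a low value. They report only what shows in the picture. A call takes as long as a camera call. They do not tell look-alikes from the thing itself.
- ctrl.recognise(camera, query): "uv" ([column, row] in pixels, amid what is visible of it).
- ctrl.outline_of(camera, query): "pixels" (480x640 bool, what is visible of it) and "uv" ([column, row] in pixels, amid what is visible of it).
The state is a dict: "clock": time; "qpos": joint angles; "qd": joint speeds; "joint_torque": joint torques, N m; "eef_pos": TCP position; "ee_rot": TCP orientation; "ft_force": force on the tool from outside, world axes, zero at the start; "wrist_torque": the same for the moment, N m; "grip_width": finger opening in mm; "finger_force": force on a finger pad.
Only numpy, scipy, OpenCV 4.12 (cv2) and the standard library are available. Lean on these libraries where they do the work, as an engineer would, in place of code of your own. Each camera call takes 0.05 s, during which the arm holds its last target. There are 200 camera calls.

### The job

The four covers have come back from the parts washer in one stack. Take the stack apart and lay each cover, flat side down, on the open housing that has the same outline, centred and lined up with it so that it is ready for bolting and closes the opening: round on the water pump, square on the carburettor, two-bolt on the thermostat housing, oblong on the gear case. Leave the piston and the dish of bolts where they are.

Things in the scene. Friction and masses are not known exactly. Their poses are not given: they have to be found in the camera images.
- oblong_cover: Oblong cover, the lowest of the stack, lying on the bench: rectangle 124 mm along its x by 62 mm along its y, six bolt holes, 0.28 kg. Grey cast aluminium, 16 mm thick: straight-sided 14 mm flange (grip it) and a 2 mm raised flat pad on top; flat underside. Origin: centre of underside, z up.
- twobolt_cover: Two-bolt cover, second from the bottom: eye-shaped, 100 mm long (its x) and 54 mm wide (its y) at the middle, where it has two parallel flats 16 mm long; tapers to a rounded ear with a bolt hole at each end, 0.15 kg. Grey cast aluminium, 16 mm thick: straight-sided 14 mm flange (grip it) and a 2 mm raised flat pad on top; flat underside. Origin: centre of underside, z up.
- square_cover: Square cover, third from the bottom, lying on the two-bolt cover: 50 by 50 mm, sides along its x and y, four bolt holes, 0.09 kg. Grey cast aluminium, 16 mm thick: straight-sided 14 mm flange (grip it) and a 2 mm raised flat pad on top; flat underside. Origin: centre of underside, z up.
- round_cover: Round cover, the top of the stack, lying on the square cover: disc of 42 mm diameter, 0.05 kg. Grey cast aluminium, 16 mm thick: straight-sided 14 mm flange (grip it) and a 2 mm raised flat pad on top; flat underside. Origin: centre of underside, z up.
- gear_case: Gear case, grey casting: oblong upper flange 124 mm (its x) by 62 mm (its y) around a window 90 by 34 mm; base 128 by 70 mm, all within 75 mm of its axis. The oblong cover belongs here, long side along long side, either way round. Bolted to the bench. Origin: centre of its underside; the flat joint face is centred straight above it, 62 mm over the bench; nothing of it is higher.
- thermostat_housing: Thermostat housing, grey casting: eye-shaped two-bolt flange 100 mm (its x) by 54 mm (its y) around a round opening of 30 mm; below it a hose neck points to its -y, 66 mm out. The two-bolt cover belongs here, ears over ears, either way round. Bolted to the bench. Origin: centre of its underside; the flat joint face is centred straight above it, 62 mm over the bench; nothing of it is higher.
- carburettor: Carburettor, grey casting: square upper flange 50 by 50 mm (sides along its x and y) around a round opening of 26 mm; below it the throat, a tube 92 mm long, lies along its x. The square cover belongs here, edge along edge, any way round. Bolted to the bench. Origin: centre of its underside; the flat joint face is centred straight above it, 62 mm over the bench; nothing of it is higher.
- water_pump: Water pump, round grey casting of 100 mm diameter: a neck in the middle ends in a round flange of 42 mm diameter around a 16 mm opening; below it an outlet pipe points to its +y, 70 mm out. The round cover belongs here, any way round. Bolted to the bench. Origin: centre of its underside; the flat joint face is centred straight above it, 62 mm over the bench; nothing of it is higher.
- bolt_dish: Bystander: round steel dish with bolts in it, 86 mm diameter, 24 mm high, loose on the bench. Origin: centre of its underside.
- piston: Bystander: aluminium piston standing on its skirt, 64 mm diameter, 56 mm high, loose on the bench. Origin: centre of its underside.
Mind the look-alikes: they are no part of the job. What is shaped like the twobolt_cover but purple, red or yellow is not meant.

How it is judged:
By the outcome, as a careful person would: the job done as asked, in the order asked, and still so for the second after the job is handed in, with the robot touching nothing.
It also fails if it takes over 115 s, if anything falls off the work surface, if the arm or the gripper's body presses on something with over 40 N, if the wrist force passes 120 N, or if a joint passes its speed limit or range.

## Working session

There is one attempt and no reset: what is moved stays moved. The work goes in short steps, Python scripts to look and compute and a shell command to move; the robot and the scene stay as the last step left them, time stands still between calls to the robot, and variables do not carry over. Pictures are saved under pics/ and viewed, at most 17 in all, crops included, and the job is handed in when it is done.

```bash
ls; mkdir -p pics; python3 - <<'E'
from cell import ctrl
import cv2,numpy as np
for n in ("scene","top"):
    im=ctrl.camera(n); cv2.imwrite(f"pics/{n}0.png",im[:,:,::-1])
    c=ctrl.calibration(n); print(n,c)
    for q in ["oblong_cover","twobolt_cover","square_cover","round_cover","gear_case","thermostat_housing","carburettor","water_pump","bolt_dish","piston"]:
        print(q,[(np.round(r["uv"]).tolist(),round(r["confidence"],2)) for r in ctrl.recognise(n,q)][:4])
o=ctrl.get_obs();print(o)
E
```

```text
pics
scene {'camera_matrix': array([[624.80215509,   0.        , 322.86914863],
       [  0.        , 624.80215509, 241.81096939],
       [  0.        ,   0.        ,   1.        ]]), 'xyz': array([1555.29043784,   95.21618882,  806.56819395]), 'rotation': array([-1.59888097, -1.6653797 ,  0.90585954])}
oblong_cover [([366.0, 263.0], 0.7)]
twobolt_cover [([435.0, 260.0], 0.93), ([415.0, 221.0], 0.71), ([368.0, 265.0], 0.53)]
square_cover [([363.0, 252.0], 0.66)]
round_cover [([362.0, 242.0], 0.7)]
gear_case [([138.0, 286.0], 0.67), ([364.0, 250.0], 0.47)]
thermostat_housing [([463.0, 300.0], 0.92)]
carburettor [([287.0, 314.0], 0.89)]
water_pump [([245.0, 259.0], 0.66)]
bolt_dish [([394.0, 309.0], 0.97)]
piston [([214.0, 301.0], 0.61)]
top {'camera_matrix': array([[490.0718173 ,   0.        , 320.16012278],
       [  0.        , 490.0718173 , 242.9602306 ],
       [  0.        ,   0.        ,   1.        ]]), 'xyz': array([ 315.04728235,   67.88048925, 1273.01444309]), 'rotation': array([-2.17686832,  2.13267232, -0.15706425])}
oblong_cover [([304.0, 261.0], 0.71), ([297.0, 279.0], 0
[... 486 characters left out ...]
.0, 209.0], 0.58)]
{'clock': 1.1, 'qpos': array([ 1.19156264e+00,  3.53001035e-01,  1.63342283e+00, -7.07213616e-07,
        1.15521713e+00, -2.42969858e-03]), 'qd': array([-0.00010956, -0.00020023, -0.00103757,  0.00031779, -0.00069445,
       -0.00043605]), 'joint_torque': array([-1.17218438e-03, -6.05192399e+01, -3.42441058e+01, -2.52299405e-04,
        1.26474810e-03, -1.91324699e-05]), 'eef_pos': array([229.98017948, 581.13042615, 231.27053685]), 'ee_rot': array([-5.88384978e-01, -3.08599318e+00,  7.47510729e-05]), 'ft_force': array([-0.04929404,  0.3238171 , -0.53839898]), 'wrist_torque': array([0.02934708, 0.01693455, 0.02759787]), 'finger_force': 0.0, 'grip_width': 85.56187786920566}
```

View pics/top0.png

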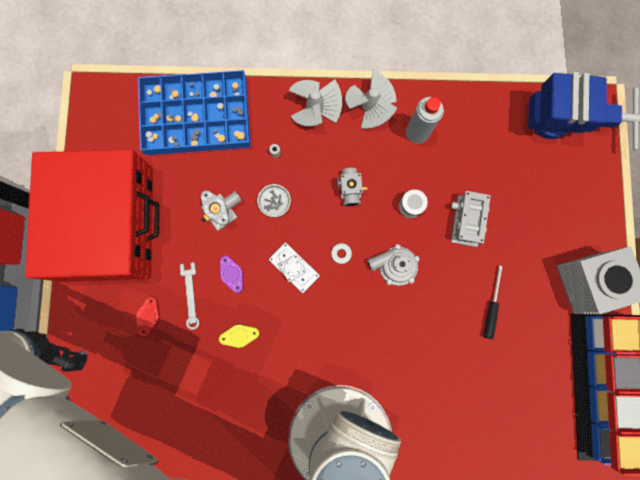

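View pics/scene0.png

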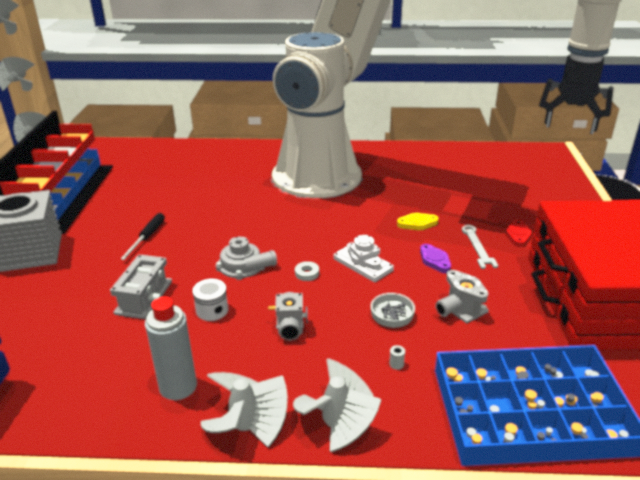

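Top view: the stack is at (294,267), with the pump at (400,263), carburettor at (351,187), thermostat at (218,208) and gear case at (470,218). 

Possible mix-ups: purple (232,273), yellow (238,336) and red (148,316) plates, which are excluded by colour. The washer ring (342,253) is too small. The grey stacked covers at (294,267) are the ones I want.

```bash
cat > h.py <<'E'
from cell import ctrl
import cv2,numpy as np
from scipy.spatial.transform import Rotation as R
from scipy.optimize import minimize
def proj(P,c,fish):
    P=np.asarray(P,float); K=c["camera_matrix"]
    rot=np.asarray(c["rotation"]); M=R.from_rotvec(rot).as_matrix() if rot.shape==(3,) else rot
    q=(P-c["xyz"])@M
    if fish:
        r=np.hypot(q[...,0],q[...,1]); s=np.arctan2(r,q[...,2])/np.maximum(r,1e-9)
        x,y=q[...,0]*s,q[...,1]*s
    else: x,y=q[...,0]/q[...,2],q[...,1]/q[...,2]
    return np.stack([x*K[0,0]+K[0,2],y*K[1,1]+K[1,2]],-1)
def unproj(uv,c,z):
    K=c["camera_matrix"];M=R.from_rotvec(c["rotation"]).as_matrix()
    d=M@np.array([(uv[0]-K[0,2])/K[0,0],(uv[1]-K[1,2])/K[1,1],1]);
    return c["xyz"]+d*(z-c["xyz"][2])/d[2]
def rect(im,c,fish,x,y,z,half=90,mpp=.5):
    """top-down ortho: right = -y world, down = -x world"""
    n=int(2*half/mpp); g=(np.arange(n)-n/2+.5)*mpp
    U,V=np.meshgrid(g,g)
    P=np.stack([x-V,y-U,np.full_like(U,z)],-1)
    m=proj(P,c,fish).astype(np.float32)
    return cv2.remap(im,m[...,0],m[...,1],cv2.INTER_CUBIC)
def snap(name):
    c=ctrl.calibration(name); return ctrl.camera(name),c
E
python3 - <<'E'
from h import *
im,c=snap("top")
for n,uv,z in [("stack",(294,267),64),("pump",(400,263),62),("carb",(351,187),62),("thermo",(216,208),62),("gear",(472,218),62)]:
    print(n,unproj(uv,c,z).round())
w,cw=snap("wrist"); cv2.imwrite("pics/w0.png",w[:,:,::-1]); print(cw,ctrl.get_obs()["eef_pos"])
a=rect(im,c,0,*unproj((294,267),c,64)[:2],64,90,.6); 
cv2.imwrite("pics/m0.png",np.hstack([a,cv2.resize(w,(400,300))]+[] if 0 else [a])[:,:,::-1])
E
```

```text
stack [420. 122.  64.]
pump [ 435. -141.   62.]
carb [626. -17.  62.]
thermo [565. 322.  62.]
gear [ 553. -323.   62.]
{'camera_matrix': array([[371.64829954,   0.        , 324.23226459],
       [  0.        , 371.64829954, 234.66467137],
       [  0.        ,   0.        ,   1.        ]]), 'xyz': array([159.79524811, 609.19186685, 373.8724873 ]), 'rotation': array([2.38328634, 1.62079255, 0.24633837])} [229.96812537 581.15780814 231.27602721]
```

View pics/w0.png

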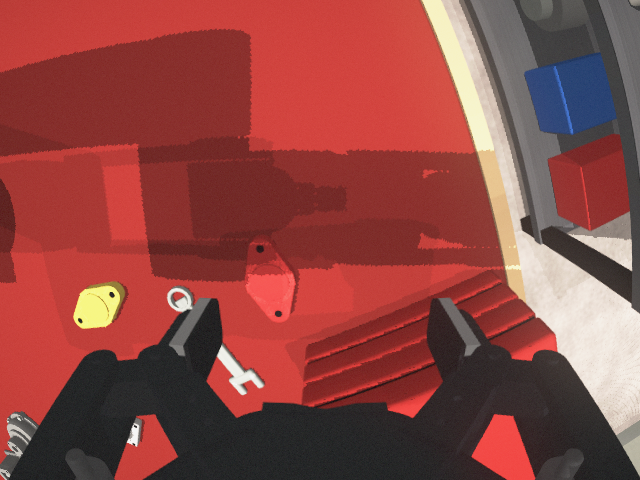

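View pics/m0.png

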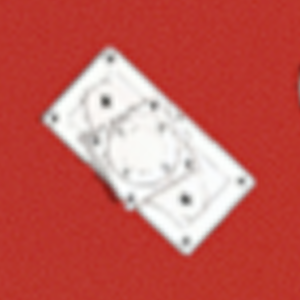

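The crop shows the grey stack with the oblong plate turned about 40°. Next I'll survey all the housings and the stack with the wrist camera, with the tool aligned to the world axes.

```bash
cat > s.py <<'E'
import sys
from h import *
im,c=snap("wrist"); o=ctrl.get_obs()
np.savez("v_"+sys.argv[1]+".npz",im=im,K=c["camera_matrix"],xyz=c["xyz"],rot=c["rotation"])
print(sys.argv[1],o["clock"],o["eef_pos"].round(1),(R.from_rotvec(o["ee_rot"]).as_matrix()[:2,0]).round(4))
E
P="python3 -m pendant"
python3 -m pendant '[0,0,-0.9,0,0,0.57,85, 0,0,-0.9,0,0,0.57,85, 0,0,-0.9,0,0,0.57,85, 0,0,0,0,-1,0,85, 0,0,0,0,-1,0,85, 0,0,0,0,-1,0,85, 0,0,0,0,-1,0,85, 0,0,0,0,-1,0,85]'
python3 -m pendant '[0,0,0,-1,-0.91,0,85, 0,0,0,-1,-0.91,0,85, 0,0,0,-1,-0.91,0,85, 0,0,0,-1,-0.91,0,85, 0,0,0,-1,0,0,85, 0,0,0,-1,0,0,85, 0,0,0,-1,0,0,85, 0,0,0,-1,0,0,85]'
python3 -m pendant '[0,0,0,-1,0,0,85, 0,0,0,-1,0,0,85, 0,0,0,-1,0,0,85, 0,0,0,-1,0,0,85, 0,0,0,0,0,0,85, 0,0,0,0,0,0,85, 0,0,0,0,0,0,85]'
python3 s.py thermo
```

```text
clock: 2.2
eef_pos: [230.0, 430.3, 180.1]
ee_rot: [-0.0, 3.141, 0.0]
ft_force: [0.0, -0.8, -0.4]
grip_width: 84.8
finger_force: 0.0
clock: 3.2
eef_pos: [471.1, 321.9, 180.1]
ee_rot: [0.0, 3.141, 0.0]
ft_force: [0.2, -0.3, 0.6]
grip_width: 84.8
finger_force: 0.0
clock: 4.08
eef_pos: [589.1, 322.1, 180.0]
ee_rot: [0.001, -3.141, 0.0]
ft_force: [-0.5, 0.0, -0.1]
grip_width: 84.8
finger_force: 0.0
thermo 4.125 [589.2 322.1 180.1] [-1.e+00 -7.e-04]
```

```bash

python3 -m pendant '[0,0,0,-0.3,-1,0,85, 0,0,0,-0.3,-1,0,85, 0,0,0,-0.3,-1,0,85, 0,0,0,-0.3,-1,0,85, 0,0,0,-0.3,-1,0,85, 0,0,0,-0.3,-1,0,85, 0,0,0,-0.3,-1,0,85, 0,0,0,-0.1,-1,0,85]' >/dev/null
python3 -m pendant '[0,0,0,0,-1,0,85, 0,0,0,0,-1,0,85, 0,0,0,0,-1,0,85, 0,0,0,0,-0.3,0,85, 0,0,0,0,0,0,85, 0,0,0,0,0,0,85]' >/dev/null
python3 s.py carb
python3 -m pendant '[0,0,0,0.3,-1,0,85, 0,0,0,0.3,-1,0,85, 0,0,0,0.3,-1,0,85, 0,0,0,0.3,-1,0,85, 0,0,0,0.3,-1,0,85, 0,0,0,0.3,-1,0,85, 0,0,0,0.3,-1,0,85, 0,0,0,0.3,-1,0,85]' >/dev/null
python3 -m pendant '[0,0,0,0,-1,0,85, 0,0,0,0,-1,0,85, 0,0,0,0,-0.2,0,85, 0,0,0,0,0,0,85, 0,0,0,0,0,0,85]' >/dev/null
python3 s.py gear
python3 -m pendant '[0,0,0,0.6,1,0,85, 0,0,0,0.7,1,0,85, 0,0,0,0.7,1,0,85, 0,0,0,0.7,1,0,85, 0,0,0,0.7,1,0,85, 0,0,0,0.5,1,0,85, 0,0,0,0,0,0,85, 0,0,0,0,0,0,85]' >/dev/null
python3 s.py pump
python3 -m pendant '[0,0,0,0.1,1,0,85, 0,0,0,0.1,1,0,85, 0,0,0,0.1,1,0,85, 0,0,0,0.1,1,0,85, 0,0,0,0.1,1,0,85, 0,0,0,0,1,0,85, 0,0,0,0,1,0,85, 0,0,0,0,1,0,85]' >/dev/null
python3 -m pendant '[0,0,0,0,0.8,0,85, 0,0,0,0,0,0,85, 0,0,0,0,0,0,85]' >/dev/null
python3 s.py stack
python3 - <<'E'
from h import *
out=[]
for n,x,y,z in [("thermo",565,322,62),("carb",626,-17,62),("gear",553,-323,62),("pump",435,-141,62),("stack",420,122,64),("stack",420,122,16)]:
    d=np.load(f"v_{n}.npz"); c=dict(camera_matrix=d["K"],xyz=d["xyz"],rotation=d["rot"])
    a=rect(d["im"],c,1,x,y,z,80,.6); cv2.drawMarker(a,(133,133),(0,255,0),0,12); out.append(a)
h=out[0].shape[0]
cv2.imwrite("pics/m1.png",np.vstack([np.hstack(out[:3]),np.hstack(out[3:])])[:,:,::-1])
E
```

```text
carb 5.925 [656.  -15.8 180. ] [-1.     -0.0012]
gear 7.6 [ 584.3 -321.8  180. ] [-1.     -0.0012]
pump 8.65 [ 467.8 -143.3  180.3] [-1.e+00 -6.e-04]
stack 10.075 [452.3 120.2 179.9] [-1.e+00  4.e-04]
```

View pics/m1.png

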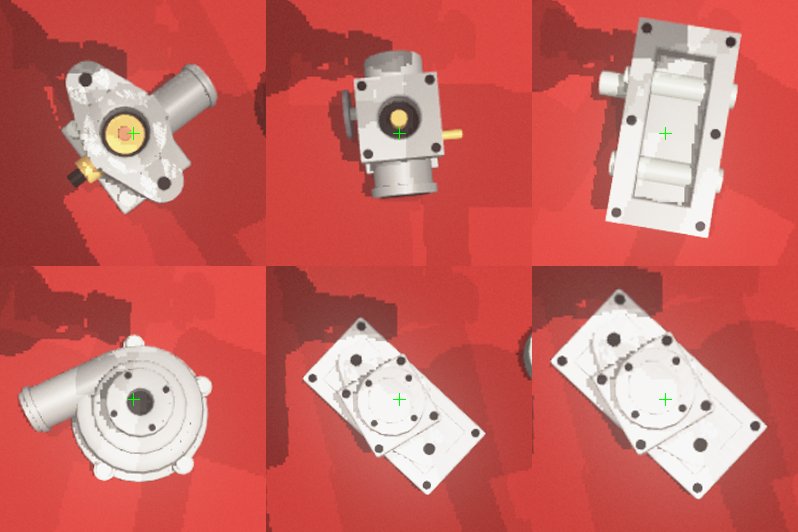

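The mosaic shows every flange clearly with its bolt holes. Top row: thermostat, carburettor, gear case; bottom row: pump, then the stack twice. I'll get poses from the hole centroids.

```bash
cat >> h.py <<'E'
def holes(view,x,y,z,pts,zl=None,w=5.0,mpp=.3,half=80):
    """pts: px in the 0.6mm rect; returns world xy refined dark-blob centroid, moved along ray to height zl"""
    d=np.load(f"v_{view}.npz"); c=dict(camera_matrix=d["K"],xyz=d["xyz"],rotation=d["rot"])
    g=cv2.cvtColor(rect(d["im"],c,1,x,y,z,half,mpp),cv2.COLOR_RGB2GRAY).astype(float); r=[]; n=g.shape[0]
    for u,v in pts:
        u,v=u*.6/mpp,v*.6/mpp
        for _ in range(4):
            k=int(w/mpp);u0,v0=int(round(u))-k,int(round(v))-k
            p=g[v0:v0+2*k+1,u0:u0+2*k+1]; t=(np.median(p)+p.min())/2
            W=np.clip(t-p,0,None); vv,uu=np.mgrid[:2*k+1,:2*k+1]
            u,v=u0+(W*uu).sum()/W.sum(),v0+(W*vv).sum()/W.sum()
        P=np.array([x-(v-n/2+.5)*mpp,y-(u-n/2+.5)*mpp,z])
        if zl: P=c["xyz"]+(P-c["xyz"])*(zl-c["xyz"][2])/(z-c["xyz"][2])
        r.append(P[:2])
    return np.array(r)
def ang(v): return np.degrees(np.arctan2(v[1],v[0]))
E
python3 - <<'E'
from h import *
def show(n,p,*pairs):
    print(n,"c",p.mean(0).round(1),"len",[round(float(np.linalg.norm(p[b]-p[a])),1) for a,b in pairs],"ang",[round(ang(p[b]-p[a]),1) for a,b in pairs])
show("thermo",holes("thermo",565,322,62,[(85,79),(163,183)]),(0,1))
sq=[(0,1),(2,3),(0,2),(1,3)]
show("carb",holes("carb",626,-17,62,[(95,86),(164,79),(102,154),(171,147)]),*sq)
show("gear",holes("gear",553,-323,62,[(114,28),(199,42),(84,212),(168,226)]),*sq)
show("pump",holes("pump",435,-141,62,[(128,110),(165,123),(114,146),(151,161)],w=3),*sq)
show("pumpc",holes("pump",435,-141,62,[(140,135)],w=9))
show("thermc",holes("thermo",565,322,62,[(124,132)],w=17))
o=266
show("obl",holes("stack",420,122,64,[(361-o,327-o),(312-o,378-o),(478-o,433-o),(426-o,485-o)],14),*sq)
show("two",holes("stack",420,122,64,[(356-o,360-o),(429-o,449-o)],30),(0,1))
show("sq",holes("stack",420,122,64,[(401-o,360-o),(346-o,394-o),(434-o,416-o),(379-o,449-o)],46),*sq)
show("rnd",holes("stack",420,122,64,[(368-o,383-o),(408-o,378-o),(374-o,424-o),(412-o,417-o)],62,w=3),*sq)
E
```

```text
thermo c [565.8 326.9] len [77.8] ang [np.float64(-142.8)]
carb c [635.6 -16.9] len [41.1, 41.3, 41.3, 41.0] ang [np.float64(-84.4), np.float64(-84.0), np.float64(-174.8), np.float64(-174.5)]
gear c [ 556.5 -328.1] len [50.9, 51.1, 112.2, 112.1] ang [np.float64(-99.4), np.float64(-99.3), np.float64(170.6), np.float64(170.7)]
pump c [ 433.5 -145.2] len [24.4, 24.4, 24.5, 24.2] ang [np.float64(-110.5), np.float64(-109.9), np.float64(159.9), np.float64(160.0)]
pumpc c [ 433.4 -148.2] len [] ang []
thermc c [566.3 325.4] len [] ang []
obl c [423.5 125.8] len [53.9, 56.2, 114.7, 113.4] ang [np.float64(137.2), np.float64(135.9), np.float64(-132.8), np.float64(-133.9)]
two c [421.8 126.4] len [78.1] ang [np.float64(-140.5)]
sq c [419.1 127.9] len [41.9, 42.1, 41.3, 41.8] ang [np.float64(121.0), np.float64(121.7), np.float64(-150.2), np.float64(-150.5)]
rnd c [419.3 126.6] len [24.5, 24.3, 24.4, 24.3] ang [np.float64(-82.6), np.float64(-82.5), np.float64(-172.0), np.float64(-172.5)]
```

```bash

python3 -m pendant '[0,0,0,0.5,0.1,0.6,64, 0,0,0,0.6,0.11,0.7,64, 0,0,0,0,0,1,64, 0,0,0,0,0,1,64, 0,0,0,0,0,0,64, 0,0,0,0,0,0,64]' 40
```

```text
clock: 10.82
eef_pos: [419.6, 126.9, 81.7]
ee_rot: [0.001, 3.141, 0.0]
ft_force: [0.3, -0.7, 1.0]
grip_width: 63.5
finger_force: 0.0
```

```bash

python3 -m pendant '[0,0,0,0,0,0.5,64, 0,0,0,0,0,0.4,64, 0,0,0,0,0,0.16,64, 0,0,0,0,0,0,64, 0,0,0,0,0,0,30, 0,0,0,0,0,0,30, 0,0,0,0,0,0,30, 0,0,0,0,0,0,30]' 40
python3 -m pendant '[0,0,0,0,0,0,30, 0,0,0,0,0,0,30]'
```

```text
clock: 11.82
eef_pos: [419.3, 127.4, 49.8]
ee_rot: [-0.0, 3.141, 0.0]
ft_force: [-1.8, -1.0, 7.0]
grip_width: 40.3
finger_force: 39.4
clock: 12.08
eef_pos: [419.3, 127.4, 49.8]
ee_rot: [-0.0, 3.141, 0.0]
ft_force: [-1.5, -0.5, 7.4]
grip_width: 39.9
finger_force: 39.4
```

```bash

python3 -m pendant '[0,0,0,0,0,-0.2,30, 0,0,0,0,0,-0.5,30, 0,0,0,0,0,-1,30, 0,0,0,-0.5,0,-1,30, 0,0,0,-0.5,0,-1,30, 0,0,0,0,0,-0.5,30, 0,0,0,0,0,0,30, 0,0,0,0,0,0,30]'
python3 s.py stack2
python3 - <<'E'
from h import *
d=np.load("v_stack2.npz"); cv2.imwrite("pics/st2.png",d["im"][:,:,::-1])
E
```

```text
clock: 13.08
eef_pos: [447.8, 127.0, 174.2]
ee_rot: [0.0, -3.14, 0.001]
ft_force: [0.3, 0.6, -0.1]
grip_width: 40.0
finger_force: 40.4
stack2 13.125 [447.8 127.  174.1] [-1.e+00 -3.e-04]
```

View pics/st2.png

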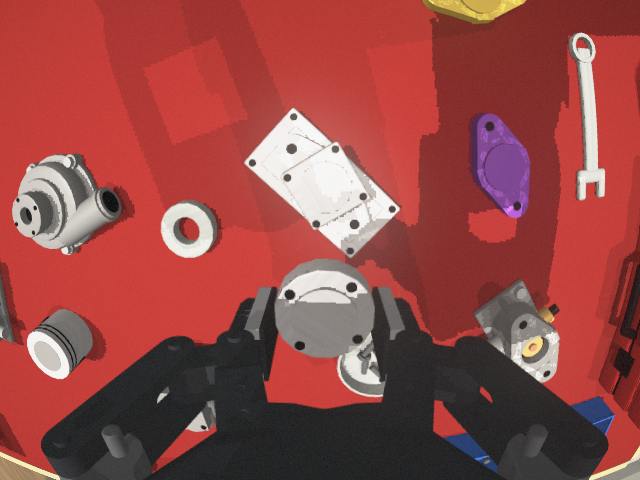

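The round cover is held level in the fingertips at about (325,316). The remaining stack at (322,185) still looks orderly. Next I'll measure where the disc sits in the hand.

```bash
cat >> h.py <<'E'
def view(n):
    d=np.load(f"v_{n}.npz"); return d["im"],dict(camera_matrix=d["K"],xyz=d["xyz"],rotation=d["rot"])
def pick(n,uvs,z0,w=4):
    """raw pixels -> refined dark-blob centres -> world at height z0"""
    im,c=view(n); g=cv2.cvtColor(im,cv2.COLOR_RGB2GRAY).astype(float)
    g=cv2.resize(g,None,fx=4,fy=4,interpolation=cv2.INTER_CUBIC); K=c["camera_matrix"]; out=[]; M=R.from_rotvec(c["rotation"]).as_matrix()
    for u,v in uvs:
        u,v=4*u+1.5,4*v+1.5;k=4*w
        for _ in range(4):
            u0,v0=int(round(u))-k,int(round(v))-k; p=g[v0:v0+2*k+1,u0:u0+2*k+1]
            W=np.clip((np.median(p)+p.min())/2-p,0,None); vv,uu=np.mgrid[:2*k+1,:2*k+1]
            u,v=u0+(W*uu).sum()/W.sum(),v0+(W*vv).sum()/W.sum()
        a=np.array([((u-1.5)/4-K[0,2])/K[0,0],((v-1.5)/4-K[1,2])/K[1,1]]);t=np.linalg.norm(a)
        dd=M@np.array([*(a/t*np.sin(t)),np.cos(t)]); out.append((c["xyz"]+dd*(z0-c["xyz"][2])/dd[2])[:2])
    return np.array(out)
def show(n,p,*pairs):
    print(n,"c",p.mean(0).round(1),"len",[round(float(np.linalg.norm(p[b]-p[a])),1) for a,b in pairs],"ang",[round(float(ang(p[b]-p[a])),1) for a,b in pairs])
sq=[(0,1),(2,3),(0,2),(1,3)]
E
python3 - <<'E'
from h import *
for dz in (4,8,12): show("rnd",pick("stack2",[(290,295),(352,287),(300,345),(358,339)],174.1+dz),*sq)
show("sq",pick("stack2",[(335,149),(287,178),(363,197),(316,224)],46),*sq)
show("two",pick("stack2",[(291,149),(354,224)],30),(0,1))
show("obl",pick("stack2",[(294,117),(252,163),(393,209),(350,251)],14),*sq)
E
```

```text
rnd c [452.8 127.9] len [26.5, 26.8, 25.7, 25.5] ang [96.6, 97.0, 5.4, 6.1]
rnd c [450.5 127.9] len [25.7, 26.0, 25.0, 24.8] ang [96.6, 97.0, 5.4, 6.1]
rnd c [448.2 127.9] len [24.9, 25.2, 24.2, 24.1] ang [96.6, 97.0, 5.4, 6.1]
sq c [419.3 127.8] len [41.1, 40.3, 40.9, 41.1] ang [-58.8, -58.4, 29.7, 30.9]
two c [423.5 125.6] len [76.9] ang [38.4]
obl c [423.6 125.8] len [50.9, 51.1, 112.1, 112.1] ang [-43.1, -43.1, 47.1, 47.0]
```

```bash

python3 -m pendant '[0,0,0,0.48,-0.5,0,30, 0,0,0,0,-1,0,30, 0,0,0,0,-1,0,30, 0,0,0,0,-1,0,30, 0,0,0,0,-1,0,30, 0,0,0,0,-1,0,30, 0,0,0,0,-1,0,30, 0,0,0,0,-1,0,30]' >/dev/null
python3 -m pendant '[0,0,0,0,-1,0.4,30, 0,0,0,0,-0.6,0.7,30, 0,0,0,0,0,1,30, 0,0,0,0,0,0.8,30, 0,0,0,0,0,0,30, 0,0,0,0,0,0,30]'
```

```text
clock: 14.88
eef_pos: [434.3, -145.8, 88.6]
ee_rot: [0.0, -3.141, -0.0]
ft_force: [0.7, -0.6, -0.6]
grip_width: 40.1
finger_force: 40.5
```

```bash

python3 -m pendant '[0,0,0,0.03,0,0.4,30, 0,0,0,0,0,0.25,30, 0,0,0,0,0,0.15,30, 0,0,0,0,0,0,30, 0,0,0,0,0,0,30]'
python3 -m pendant '[0,0,0,0,0,0.02,46, 0,0,0,0,0,0,56, 0,0,0,0,0,0,60, 0,0,0,0,0,0,60, 0,0,0,0,0,-0.5,60, 0,0,0,-0.5,0,-1,60, 0,0,0,-0.5,0,-1,60, 0,0,0,0,0,-1,60]'
python3 -m pendant '[0,0,0,0,0,0,60, 0,0,0,0,0,0,60]'
python3 s.py pump2
python3 - <<'E'
from h import *
im,c=view("pump2"); cv2.imwrite("pics/p2.png",np.hstack([rect(im,c,1,434,-146,78,60,.3),rect(im,c,1,434,-146,62,60,.3)])[:,:,::-1])
E
```

```text
clock: 15.5
eef_pos: [433.9, -145.7, 64.1]
ee_rot: [0.0, -3.142, 0.0]
ft_force: [1.1, 0.4, -0.8]
grip_width: 40.0
finger_force: 40.7
clock: 16.5
eef_pos: [465.0, -145.8, 170.8]
ee_rot: [-0.001, 3.14, -0.001]
ft_force: [-0.9, -0.1, -0.1]
grip_width: 60.3
finger_force: 0.0
clock: 16.75
eef_pos: [463.4, -145.6, 168.6]
ee_rot: [0.0, -3.142, 0.0]
ft_force: [0.0, 0.2, 0.3]
grip_width: 59.5
finger_force: 0.0
pump2 16.8 [ 463.1 -145.5  168.1] [-1.e+00 -2.e-04]
```

View pics/p2.png

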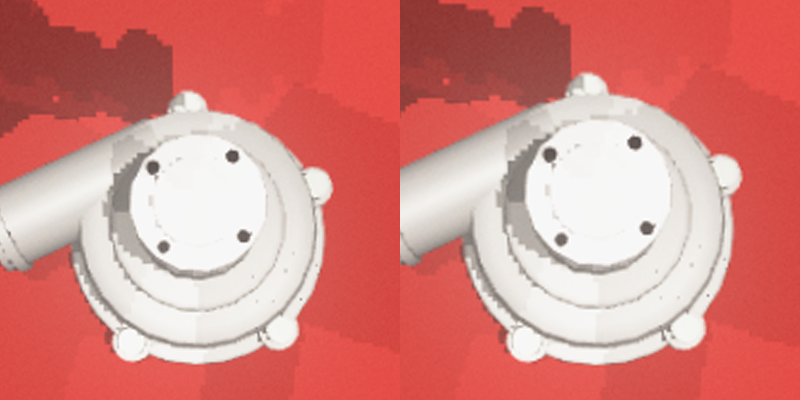

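The view confirms the cover is centred on the pump. It measures about (433.9,-145.5) against the pump at (433.5,-145.2). Next is the square cover.

```bash

python3 -m pendant '[0,0,0,0.2,1,0,72, 0,0,0,0.2,1,0,72, 0,0,0,0.2,1,0,72, 0,0,0,0.2,1,0,72, 0,0,0,0.2,1,0,72, 0,0,0,0.2,1,0,72, 0,0,0,0.2,1,0,72, 0,0,0,0,1,0,72]' >/dev/null
python3 -m pendant '[0,0,0,0.07,1,0,72, 0,0,0,0,0.1,0,72, 0,0,-0.95,0,0,0.5,72, 0,0,-0.95,0,0,0.5,72, 0,0,-0.95,0,0,0.5,72, 0,0,-0.96,0,0,0.5,72, 0,0,0,0,0,0.5,72, 0,0,0,0,0,0,72]' 
python3 -m pendant '[0,0,0,0,0,0,72, 0,0,0,0,0,0,72]'
python3 s.py x
```

```text
clock: 18.8
eef_pos: [418.4, 126.2, 92.3]
ee_rot: [0.824, -3.028, 0.0]
ft_force: [-0.5, 0.6, -0.1]
grip_width: 71.9
finger_force: 0.0
clock: 19.05
eef_pos: [420.0, 127.2, 94.1]
ee_rot: [-0.826, 3.03, -0.0]
ft_force: [-0.2, 0.1, 0.2]
grip_width: 72.4
finger_force: 0.0
x 19.1 [420.  127.3  94.1] [-0.8618 -0.5073]
```

```bash

python3 -m pendant '[0,0,0,0,0,0.8,72, 0,0,0,0,0,0.7,72, 0,0,0,0,0,0.35,72, 0,0,0,0,0,0.13,72, 0,0,0,0,0,0,72, 0,0,0,0,0,0,40, 0,0,0,0,0,0,40, 0,0,0,0,0,0,40]' 40
python3 -m pendant '[0,0,0,0,0,0,40, 0,0,0,0,0,0,40]'
python3 -m pendant '[0,0,0,0,0,-0.2,40, 0,0,0,0,0,-0.5,40, 0,0,0,0,0,-1,40, 0,0,0,-0.5,0,-1,40, 0,0,0,-0.5,0,-1,40, 0,0,0,0,0,-1,40, 0,0,0,0,0,0,40, 0,0,0,0,0,0,40]'
python3 s.py stack3
python3 - <<'E'
from h import *
d=np.load("v_stack3.npz"); cv2.imwrite("pics/st3.png",d["im"][:,:,::-1])
E
```

```text
clock: 20.1
eef_pos: [420.1, 127.4, 35.0]
ee_rot: [-0.826, 3.03, -0.0]
ft_force: [-1.4, -0.5, 7.1]
grip_width: 48.6
finger_force: 40.4
clock: 20.35
eef_pos: [420.1, 127.4, 35.0]
ee_rot: [-0.826, 3.03, -0.0]
ft_force: [-2.4, -1.1, 6.7]
grip_width: 49.0
finger_force: 40.4
clock: 21.35
eef_pos: [444.9, 142.3, 175.1]
ee_rot: [0.826, -3.031, 0.0]
ft_force: [-0.7, 0.8, -1.8]
grip_width: 48.8
finger_force: 42.2
stack3 21.4 [444.7 142.2 174.6] [-0.8617 -0.5074]
```

View pics/st3.png

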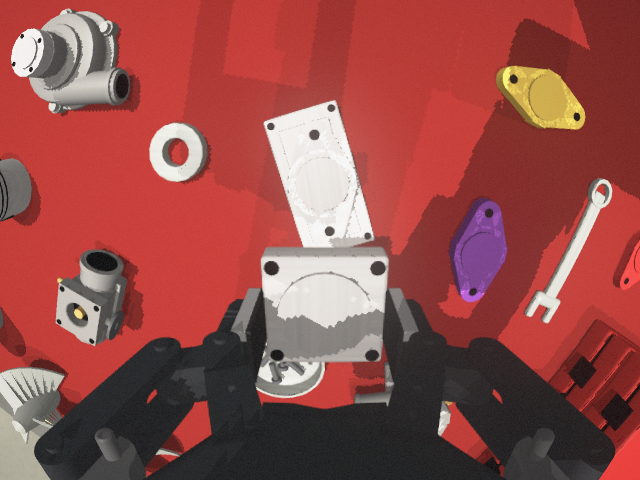

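The square cover is held square in the pads (holes at (272,268) to (372,355)). Below it lie the two-bolt cover (holes (314,135) and (329,231)) and the oblong.

```bash
python3 - <<'E'
from h import *
show("sq",pick("stack3",[(272,268),(377,268),(277,355),(372,355)],174.6+11,w=7),*sq)
show("two",pick("stack3",[(314,135),(329,231)],30,w=5),(0,1))
show("obl",pick("stack3",[(271,126),(333,106),(368,237)],14),(0,1),(0,2),(1,2))
E
```

```text
sq c [445.  142.5] len [41.6, 41.3, 40.0, 39.9] ang [119.8, 119.9, 30.7, 30.3]
two c [421.4 126.8] len [79.4] ang [37.7]
obl c [404.6 117.9] len [51.3, 123.2, 112.2] ang [137.2, 71.5, 46.9]
```

```bash

python3 -m pendant '[0,0,0.775,0,0,0,40, 0,0,0.775,0,0,0,40, 0,0,0.775,0,0,0,40, 0,0,0.775,0,0,0,40, 0,0,0,-0.97,-0.985,0,40, 0,0,0,-0.97,-0.985,0,40, 0,0,0,-0.97,-0.985,0,40, 0,0,0,-0.97,-0.985,0,40]' >/dev/null
python3 -m pendant '[0,0,0,-0.97,-0.985,0,40, 0,0,0,-0.96,-0.985,0,40, 0,0,0,0,0,0.9,40, 0,0,0,0,0,0.9,40, 0,0,0,0,0,0.9,40, 0,0,0,0,0,0,40, 0,0,0,0,0,0,40, 0,0,0,0,0,0,40]'
python3 s.py x
```

```text
clock: 23.4
eef_pos: [637.3, -16.6, 95.3]
ee_rot: [-0.156, 3.136, -0.0]
ft_force: [-0.4, -0.2, -1.1]
grip_width: 48.6
finger_force: 42.2
x 23.45 [637.3 -16.6  95.3] [-0.9951 -0.0992]
```

```bash

python3 -m pendant '[0,0,0,0.067,-0.015,0.4,40, 0,0,0,0,0,0.3,40, 0,0,0,0,0,0.2,40, 0,0,0,0,0,0.09,40, 0,0,0,0,0,0,40, 0,0,0,0,0,0,40]'
python3 -m pendant '[0,0,0,0,0,0.01,54, 0,0,0,0,0,0,64, 0,0,0,0,0,0,72, 0,0,0,0,0,0,72, 0,0,0,0,0,-0.5,72, 0,0,0,0,0,-1,72, 0,0,0,-0.5,0,-1,72, 0,0,0,-0.5,0,-1,72]'
python3 -m pendant '[0,0,0,0,0,0,72, 0,0,0,0,0,0,72]'
python3 s.py carb2
python3 - <<'E'
from h import *
im,c=view("carb2"); cv2.imwrite("pics/c2.png",np.hstack([rect(im,c,1,635.6,-16.9,76,60,.3),rect(im,c,1,635.6,-16.9,62,60,.3)])[:,:,::-1])
E
```

```text
clock: 24.2
eef_pos: [634.0, -17.3, 65.0]
ee_rot: [0.156, -3.136, -0.0]
ft_force: [-6.1, -0.4, 8.2]
grip_width: 48.6
finger_force: 43.2
clock: 25.2
eef_pos: [664.9, -14.3, 171.5]
ee_rot: [-0.156, 3.137, -0.0]
ft_force: [0.4, 0.3, 0.0]
grip_width: 72.1
finger_force: 0.0
clock: 25.45
eef_pos: [663.8, -14.3, 169.1]
ee_rot: [0.156, -3.137, 0.0]
ft_force: [-0.2, 0.3, -0.2]
grip_width: 72.0
finger_force: 0.0
carb2 25.5 [663.4 -14.3 168.6] [-0.9951 -0.0992]
```

View pics/c2.png

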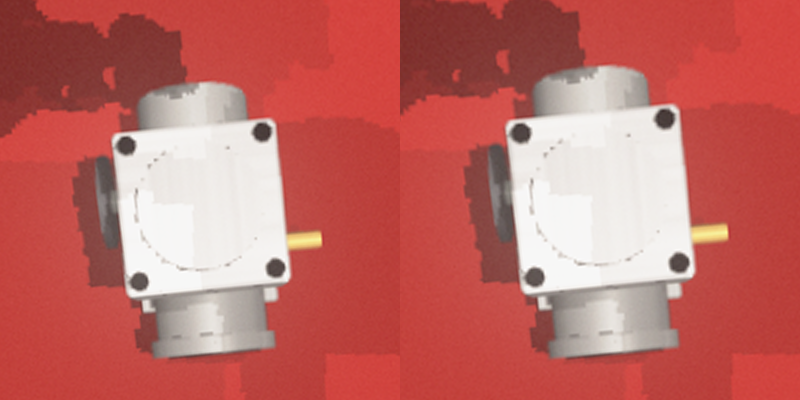

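The cover is square on the flange but seems about 2 mm towards -x. I'll check the numbers, registering both views on fixed carburettor parts.

```bash
python3 - <<'E'
from h import *
def hz(v,z,pts,w=5):  # pts in .3 rect px -> world
    return holes(v,635.6,-16.9,z,[(p[0]/2,p[1]/2) for p in pts],w=w,half=60)
p=hz("carb2",76,[(126,146),(262,132),(139,282),(276,268)])
show("cover",p,*sq)
g=[(78,72),(213,58),(92,208),(227,194)]
show("carb",holes("carb",635.6,-16.9,62,[(99.5-35+0,99.5-34),(99.5+34,99.5-35-6),(99.5-28,99.5+34),(99.5+41-1,99.5+28)],half=60),*sq)
# registration of fixed parts (below flange), assumed z
for z in (30,40,50):
    A,B=[cv2.cvtColor(rect(*view(v),1,635.6,-16.9,z,75,.3),cv2.COLOR_RGB2GRAY) for v in("carb","carb2")]
    for nm,(r0,r1,c0,c1) in dict(botTube=(335,430,180,330),pin=(270,320,345,400)).items():
        m=cv2.matchTemplate(B,A[r0:r1,c0:c1],cv2.TM_CCOEFF_NORMED); _,s,_,l=cv2.minMaxLoc(m)
        print(z,nm,round(s,2),"dx",-(l[1]-r0)*.3,"dy",-(l[0]-c0)*.3)
E
```

```text
cover c [633.8 -16.9] len [40.9, 44.2, 40.9, 41.3] ang [-85.1, -85.6, -177.8, -173.3]
carb c [635.6 -16.9] len [41.1, 41.2, 41.4, 41.0] ang [-84.4, -83.9, -174.7, -174.6]
30 botTube 0.98 dx -0.3 dy -0.3
30 pin 0.94 dx 0.0 dy -0.8999999999999999
40 botTube 0.97 dx 0.0 dy -0.3
40 pin 0.96 dx 0.0 dy -0.8999999999999999
50 botTube 0.94 dx 0.0 dy -0.6
50 pin 0.97 dx 0.3 dy -0.6
```

```bash

python3 -m pendant '[0,0,0,0.98,0,0.5,72, 0,0,0,0,0,0.9,72, 0,0,0,0,0,0.9,72, 0,0,0,0,0,0.7,72, 0,0,0,0,0,0.3,72, 0,0,0,0,0,0.05,72, 0,0,0,0,0,0,72, 0,0,0,0,0,0,72]'
python3 -m pendant '[0,0,0,0,0,0,40, 0,0,0,0,0,0,40, 0,0,0,0,0,0,40, 0,0,0,0,0,0,40, 0,0,0,0,0,-0.1,40, 0,0,0,-0.07,0,0,40, 0,0,0,0,0,0,40, 0,0,0,0,0,0,40]' 30
```

```text
clock: 26.5
eef_pos: [635.7, -17.2, 69.5]
ee_rot: [-0.156, 3.136, -0.0]
ft_force: [0.7, -0.6, 0.5]
grip_width: 72.0
finger_force: 0.0
clock: 27.5
eef_pos: [637.1, -17.0, 71.5]
ee_rot: [0.156, -3.137, 0.0]
ft_force: [0.1, 0.1, -0.9]
grip_width: 48.8
finger_force: 31.2
```

```bash

python3 -m pendant '[0,0,0,-0.03,0,0.03,40, 0,0,0,0,0,0.02,40, 0,0,0,0,0,0,40, 0,0,0,0,0,0,40]' 

```

```text
clock: 28.0
eef_pos: [638.1, -16.9, 70.2]
ee_rot: [0.156, -3.138, 0.0]
ft_force: [0.1, -0.6, -2.2]
grip_width: 48.4
finger_force: 31.2
```

```bash

python3 -m pendant '[0,0,0,0,0,0.02,40, 0,0,0,0,0,0,52, 0,0,0,0,0,0,62, 0,0,0,0,0,0,72, 0,0,0,0,0,-0.5,72, 0,0,0,-0.5,0,-1,72, 0,0,0,-0.4,0,-1,72, 0,0,0,0,0,-1,72]'
python3 -m pendant '[0,0,0,0,0,0,72, 0,0,0,0,0,0,72]'
python3 s.py carb3
python3 - <<'E'
from h import *
im,c=view("carb3"); cv2.imwrite("pics/c3.png",np.hstack([rect(im,c,1,635.6,-16.9,76,50,.3),rect(*view("carb"),1,635.6,-16.9,62,50,.3)])[:,:,::-1])
p=holes("carb3",635.6,-16.9,76,[(99.5-36,99.5-29),(99.5+31,99.5-36),(99.5-30,99.5+37),(99.5+37,99.5+31)],w=5,half=60);show("cover",p,*sq)
A,B=[cv2.cvtColor(rect(*view(v),1,635.6,-16.9,40,75,.3),cv2.COLOR_RGB2GRAY) for v in("carb","carb3")]
for nm,(r0,r1,c0,c1) in dict(botTube=(335,430,180,330),pin=(270,320,345,400)).items():
    m=cv2.matchTemplate(B,A[r0:r1,c0:c1],cv2.TM_CCOEFF_NORMED); _,s,_,l=cv2.minMaxLoc(m)
    print(nm,round(s,2),"dx",-(l[1]-r0)*.3,"dy",-(l[0]-c0)*.3)
E
```

```text
clock: 29.0
eef_pos: [666.0, -14.2, 176.8]
ee_rot: [-0.156, 3.136, -0.0]
ft_force: [0.5, -0.1, -0.0]
grip_width: 71.7
finger_force: 0.0
clock: 29.25
eef_pos: [664.6, -14.3, 174.6]
ee_rot: [0.156, -3.138, -0.0]
ft_force: [0.2, 0.2, -0.9]
grip_width: 72.0
finger_force: 0.0
carb3 29.3 [664.3 -14.2 174. ] [-0.9951 -0.0991]
cover c [636.2 -16.4] len [41.2, 44.4, 41.0, 41.2] ang [-84.5, -84.9, -178.3, -173.7]
botTube 0.98 dx 0.0 dy -0.3
pin 0.96 dx 0.3 dy -0.6
```

View pics/c3.png

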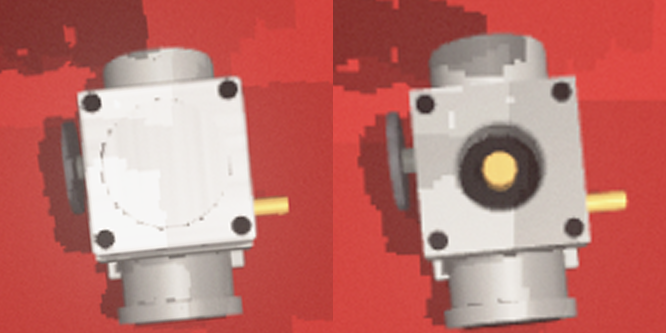

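The square cover is now within about 0.5 mm. Next I'll go over the stack at the two-bolt's angle.

```bash

python3 -m pendant '[0,0,0,0.96,0.853,0,74, 0,0,0,0.96,0.853,0,74, 0,0,0,0.96,0.853,0,74, 0,0,0,0.96,0.853,0,74, 0,0,0,0.96,0.853,0,74, 0,0,0,0.96,0.853,0,74, 0,0,0,0.96,0.853,0,74, 0,0,-0.8,0,0,0,74]' >/dev/null
python3 -m pendant '[0,0,-0.81,0,0,0,74, 0,0,-0.81,0,0,0,74, 0,0,-0.81,0,0,0,74, 0,0,-0.81,0,0,0,74, 0,0,0,0,0,0,74, 0,0,0,0,0,0,74, 0,0,0,0,0,0,74]'
python3 s.py stack4
python3 - <<'E'
from h import *
im,c=view("stack4"); cv2.imwrite("pics/s4.png",rect(im,c,1,423,126,30,80,.4)[:,:,::-1])
E
```

```text
clock: 31.18
eef_pos: [446.5, 144.0, 174.4]
ee_rot: [1.021, -2.971, -0.0]
ft_force: [-0.6, -0.1, 0.4]
grip_width: 74.0
finger_force: 0.0
stack4 31.225 [446.6 144.  174.5] [-0.7886 -0.6149]
```

View pics/s4.png

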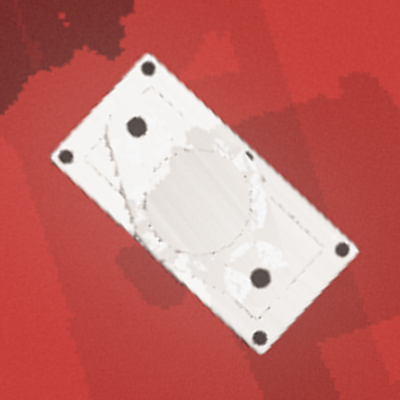

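Two-bolt holes are at (137,127) and (260,278). The oblong corner holes are at (148,68), (66,157), (342,249) and (259,338).

```bash
python3 - <<'E'
from h import *
k=.4/.6
show("two",holes("stack4",423,126,30,[(137*k,127*k),(260*k,278*k)],w=5),(0,1))
show("obl",holes("stack4",423,126,30,[(a*k,b*k) for a,b in[(148,68),(66,157),(342,249),(259,338)]],14,w=4),*sq)
E
```

```text
two c [421.9 126.5] len [78.2] ang [-140.8]
obl c [423.6 125.8] len [51.1, 51.1, 112.2, 112.1] ang [137.0, 136.8, -133.0, -133.1]
```

```bash

python3 -m pendant '[0,0,0,0.5,0.04,0.7,74, 0,0,0,0.51,0,0.9,74, 0,0,-0.16,0,0,0.9,74, 0,0,0,0,0,0.9,74, 0,0,0,0,0,0.6,74, 0,0,0,0,0,0.2,74, 0,0,0,0,0,0,74, 0,0,0,0,0,0,74]' 40
```

```text
clock: 32.22
eef_pos: [422.6, 126.5, 49.2]
ee_rot: [-1.056, 2.958, -0.0]
ft_force: [-1.0, 0.6, 0.1]
grip_width: 73.9
finger_force: 0.0
```

```bash

python3 -m pendant '[0,0,0,0.02,0,0.5,74, 0,0,0,0,0,0.35,74, 0,0,0,0,0,0.17,74, 0,0,0,0,0,0,74, 0,0,0,0,0,0,44, 0,0,0,0,0,0,44, 0,0,0,0,0,0,44, 0,0,0,0,0,0,44]' 40
python3 -m pendant '[0,0,0,0,0,0,44, 0,0,0,0,0,0,44]'
python3 -m pendant '[0,0,0,0,0,-0.2,44, 0,0,0,0,0,-0.5,44, 0,0,0,0,0,-1,44, 0,0,0,-0.7,0,-1,44, 0,0,0,-0.8,0,-1,44, 0,0,0,0,0,-1,44, 0,0,0,0,0,-0.6,44, 0,0,0,0,0,0,44]'
python3 -m pendant '[0,0,0,0,0,0,44, 0,0,0,0,0,0,44]' >/dev/null
python3 s.py stack5
python3 - <<'E'
from h import *
d=np.load("v_stack5.npz"); cv2.imwrite("pics/st5.png",d["im"][:,:,::-1])
E
```

```text
clock: 33.22
eef_pos: [421.8, 126.0, 18.5]
ee_rot: [-1.056, 2.958, -0.0]
ft_force: [-1.2, -0.9, 5.6]
grip_width: 52.5
finger_force: 41.2
clock: 33.48
eef_pos: [421.8, 126.0, 18.5]
ee_rot: [-1.056, 2.958, -0.0]
ft_force: [-1.9, -0.7, 6.1]
grip_width: 52.6
finger_force: 41.2
clock: 34.48
eef_pos: [457.2, 154.7, 179.0]
ee_rot: [-1.055, 2.955, -0.0]
ft_force: [-0.2, -0.0, -1.6]
grip_width: 52.3
finger_force: 42.7
stack5 34.775 [455.8 154.2 176.2] [-0.7739 -0.6333]
```

View pics/st5.png

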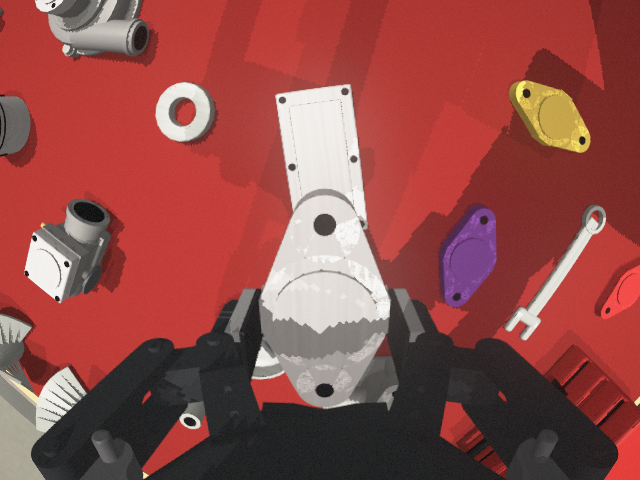

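The two-bolt cover is held straight, with holes at (324,224) and (325,390). The oblong is left lying clear on the bench.

```bash
python3 - <<'E'
from h import *
show("two",pick("stack5",[(324,224),(325,390)],176.2+11.5,w=9),(0,1))
im,c=view("stack5"); print(c["xyz"])
E
```

```text
two c [457.8 153.9] len [77.9] ang [41.6]
[397.58628677 106.45805862 318.89469847]
```

```bash
python3 - <<'E'
from h import *
im,c=view("stack5")
t=np.array([455.8,154.2]);tx=np.array([-.7739,-.6333])
for z in (176.2+11.5,):
    print(proj(np.array([[*(t+s*tx),z] for s in (38.9,0,-38.9)]),c,True).round(1))
g=cv2.cvtColor(im,cv2.COLOR_RGB2GRAY)
for u,v in[(324,224),(325,390)]:
    p=g[v-14:v+15,u-14:u+15]; m=(p<75).astype(np.uint8); n,l,s,ce=cv2.connectedComponentsWithStats(m); i=l[14,14]; print(s[i],ce[i]+[u-14,v-14])
E
```

```text
[[324.3 223.8]
 [324.3 316.8]
 [324.2 389.4]]
[  4   4  22  21 327] [323.9204893  224.25076453]
[  5   8  18  13 185] [324.16216216 389.90810811]
```

```bash

python3 -m pendant '[0,0,0.26,0,0,0,44, 0,0,0,-0.914,0.338,0,44, 0,0,0,-0.914,0.338,0,44, 0,0,0,-0.914,0.338,0,44, 0,0,0,-0.914,0.338,0,44, 0,0,0,-0.914,0.338,0,44, 0,0,0,-0.914,0.338,0,44, 0,0,0,-0.914,0.338,0,44]' >/dev/null
python3 -m pendant '[0,0,0,0,0,0.9,44, 0,0,0,0,0,0.9,44, 0,0,0,0,0,0.8,44, 0,0,0,0,0,0,44, 0,0,0,0,0,0,44, 0,0,0,0,0,0,44]'
python3 - <<'E'
from h import *
o=ctrl.get_obs(); print(o["eef_pos"].round(1),R.from_rotvec(o["ee_rot"]).as_matrix()[:,:3].round(4).tolist())
def blob(v,x,y,z,pts,mpp=.25,half=80,th=95):
    g=cv2.cvtColor(rect(*view(v),1,x,y,z,half,mpp),cv2.COLOR_RGB2GRAY);r=[];n=g.shape[0];k=int(8/mpp)
    for u,v_ in pts:
        u,v_=int(u*.6/mpp),int(v_*.6/mpp);p=g[v_-k:v_+k+1,u-k:u+k+1];_,l,s,ce=cv2.connectedComponentsWithStats((p<th).astype(np.uint8))
        i=l[k,k];ce=ce[i];r.append([x-(ce[1]+v_-k-n/2+.5)*mpp,y-(ce[0]+u-k-n/2+.5)*mpp]);print(s[i][2:]*mpp)
    return np.array(r)
show("thermo",blob("thermo",565,322,62,[(85,79),(163,183)]),(0,1))
show("gear",blob("gear",553,-323,62,[(114,28),(199,42),(84,212),(168,226)]),*sq)
E
```

```text
clock: 36.52
eef_pos: [567.1, 327.4, 100.2]
ee_rot: [-1.001, 2.976, 0.001]
ft_force: [1.4, -0.2, -1.5]
grip_width: 52.8
finger_force: 42.6
[567.1 327.4 100.2] [[-0.7965, -0.6046, 0.0017], [-0.6046, 0.7965, 0.0009], [-0.0019, -0.0003, -1.0]]
[  7.25   8.   178.5 ]
[  7.5    7.5  167.25]
thermo c [565.9 326.9] len [78.1] ang [-142.9]
[  6.25   6.   110.25]
[ 5.5   5.75 99.  ]
[  16.25   16.25 1047.25]
[  16.25   16.25 1056.25]
gear c [ 556.7 -328. ] len [51.0, 51.2, 111.6, 111.8] ang [-99.4, -99.6, 170.3, 170.5]
```

```bash

python3 -m pendant '[0,0,0,0.02,0,0.5,44, 0,0,0,0,0,0.4,44, 0,0,0,0,0,0.15,44, 0,0,0,0,0,0,44, 0,0,0,0,0,0,44, 0,0,0,0,0,0,44]'
```

```text
clock: 37.28
eef_pos: [566.1, 326.8, 67.9]
ee_rot: [-1.002, 2.977, 0.0]
ft_force: [-0.0, -0.6, -2.1]
grip_width: 52.5
finger_force: 42.7
```

```bash

python3 -m pendant '[0,0,0,0,0,0.06,44, 0,0,0,0,0,0.03,44, 0,0,0,0,0,0,44, 0,0,0,0,0,0,44]'
python3 -m pendant '[0,0,0,0,0,0,58, 0,0,0,0,0,0,66, 0,0,0,0,0,0,74, 0,0,0,0,0,0,74, 0,0,0,0,0,-0.5,74, 0,0,0,0,0,-1,74, 0,0,0,-0.5,0,-1,74, 0,0,0,-0.5,0,-1,74]'
python3 -m pendant '[0,0,0,0,0,0,74, 0,0,0,0,0,0,74, 0,0,0,0,0,0,74]' >/dev/null
python3 s.py th2
python3 - <<'E'
from h import *
cv2.imwrite("pics/t2.png",np.hstack([rect(*view("th2"),1,565.9,326.9,76,70,.35),rect(*view("thermo"),1,565.9,326.9,62,70,.35)])[:,:,::-1])
E
```

```text
clock: 37.78
eef_pos: [565.9, 326.6, 64.8]
ee_rot: [1.002, -2.977, 0.0]
ft_force: [0.0, -0.1, -1.4]
grip_width: 52.9
finger_force: 42.7
clock: 38.78
eef_pos: [590.2, 345.1, 172.1]
ee_rot: [-1.002, 2.977, 0.0]
ft_force: [0.4, 0.3, -0.2]
grip_width: 74.1
finger_force: 0.0
th2 39.2 [588.9 344.3 168.7] [-0.7964 -0.6047]
```

View pics/t2.png

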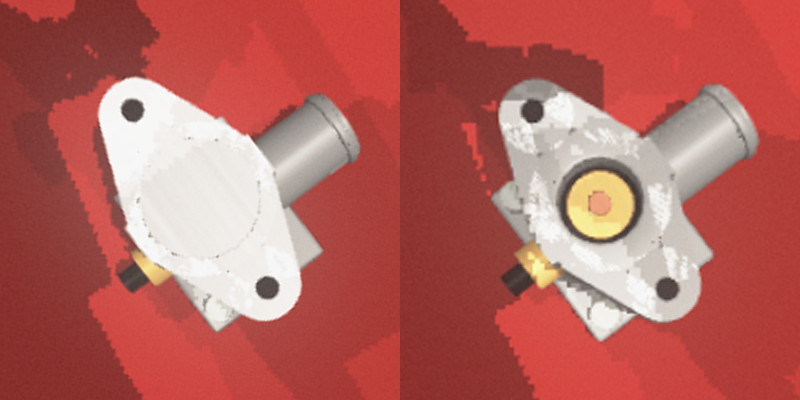

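The two-bolt cover matches its housing (holes (132,110) and (267,288) in both views). Last is the oblong.

```bash

python3 -m pendant '[0,0,0,0.975,-0.285,0,80, 0,0,0,0.975,-0.285,0,80, 0,0,0,0.975,-0.285,0,80, 0,0,0,0.975,-0.285,0,80, 0,0,0,0.975,-0.285,0,80, 0,0,0,0.975,-0.285,0,80, 0,0,0,0.975,-0.285,0,80, 0,0,0,0.975,-0.285,0,80]' >/dev/null
python3 -m pendant '[0,0,-0.61,0,0,0,80, 0,0,-0.61,0,0,0,80, 0,0,0,0,0,0,80, 0,0,0,0,0,0,80, 0,0,0,0,0,0,80]'
python3 s.py st6
python3 - <<'E'
from h import *
im,c=view("st6"); a=rect(im,c,1,423.6,125.8,14,80,.4)
g=cv2.cvtColor(a,cv2.COLOR_RGB2HSV); m=((g[...,1]<70)&(g[...,2]>100)).astype(np.uint8)
m=cv2.morphologyEx(m,cv2.MORPH_OPEN,np.ones((5,5)));_,l,s,ce=cv2.connectedComponentsWithStats(m)
i=1+np.argmax(s[1:,4]); cn=max(cv2.findContours((l==i).astype(np.uint8),0,2)[0],key=cv2.contourArea);(u,v),(w,h),t=cv2.minAreaRect(cn)
print("rect x,y",423.6-(v-199.5)*.4,125.8-(u-199.5)*.4,w*.4,h*.4,t)
k=.4/.6
show("obl",holes("st6",423.6,125.8,14,[(a*k,b*k) for a,b in[(148,68),(66,157),(342,249),(259,338)]],w=4),*sq)
E
```

```text
clock: 40.83
eef_pos: [444.6, 148.9, 169.6]
ee_rot: [1.251, -2.882, -0.0]
ft_force: [0.3, -0.7, -0.5]
grip_width: 79.7
finger_force: 0.0
st6 40.875 [444.7 148.8 169.7] [-0.6829 -0.7305]
rect x,y 423.2823425292969 125.64573974609375 123.17037353515626 61.8719970703125 43.044315338134766
obl c [423.6 125.7] len [51.1, 51.0, 111.9, 112.0] ang [136.9, 137.0, -133.2, -133.1]
```

```bash

python3 -m pendant '[0,0,0,0.5,0,0.8,80, 0,0,0,0.53,0,0.9,80, 0,0,0,0,0,0.9,80, 0,0,0,0,0,0.9,80, 0,0,0,0,0,0.7,80, 0,0,0,0,0,0.3,80, 0,0,0,0,0,0,80, 0,0,0,0,0,0,80]' 60
```

```text
clock: 41.88
eef_pos: [424.2, 126.4, 35.4]
ee_rot: [-1.251, 2.88, -0.0]
ft_force: [-0.1, 0.4, -0.7]
grip_width: 80.2
finger_force: 0.0
```

```bash

python3 -m pendant '[0,0,0,0.02,0,0.6,80, 0,0,0,0,0,0.4,80, 0,0,0,0,0,0.1,80, 0,0,0,0,0,0,80, 0,0,0,0,0,0,52, 0,0,0,0,0,0,52, 0,0,0,0,0,0,52, 0,0,0,0,0,0,52]' 60
python3 -m pendant '[0,0,0,0,0,0,52, 0,0,0,0,0,0,52]'
python3 -m pendant '[0,0,0,0,0,-0.2,52, 0,0,0,0,0,-0.5,52, 0,0,0,0,0,-1,52, 0,0,0,0,0,-1,52, 0,0,0,0,0,-1,52, 0,0,0,0,0,-1,52, 0,0,0,0,0,-0.7,52, 0,0,0,0,0,0,52]'
python3 -m pendant '[0,0,0,0,0,0,52, 0,0,0,0,0,0,52]' >/dev/null
python3 s.py st7
python3 - <<'E'
from h import *
d=np.load("v_st7.npz"); cv2.imwrite("pics/st7.png",d["im"][200:,120:520,::-1])
E
```

```text
clock: 42.88
eef_pos: [423.5, 125.9, 2.7]
ee_rot: [-1.252, 2.881, -0.0]
ft_force: [-1.6, -0.3, 12.1]
grip_width: 60.2
finger_force: 61.9
clock: 43.12
eef_pos: [423.5, 125.9, 2.7]
ee_rot: [-1.251, 2.881, 0.0]
ft_force: [-3.1, 0.0, 11.8]
grip_width: 60.0
finger_force: 61.9
clock: 44.12
eef_pos: [424.2, 126.1, 165.7]
ee_rot: [-1.251, 2.878, -0.001]
ft_force: [-0.1, -0.0, -2.1]
grip_width: 59.6
finger_force: 66.1
st7 44.425 [422.6 125.6 162.9] [-0.6823 -0.731 ]
```

View pics/st7.png

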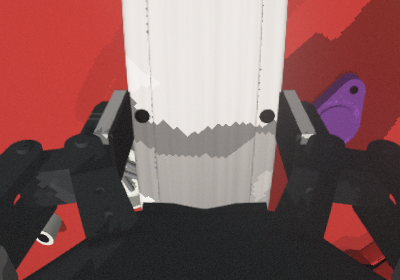

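The oblong is held straight, with its middle holes at (142,116) and (267,116) in the crop, symmetric about the tool.

```bash

python3 - <<'E'
from h import *
im,c=view("st7");tx=np.array([-.6823,-.731]);ty=np.array([tx[1],-tx[0]]);t=np.array([422.6,125.6])
print(proj(np.array([[*(t+s*ty+a*tx),162.9+11.3] for a in(0,3) for s in(25.5,-25.5)]),c,True).round(1))
g=cv2.cvtColor(im,cv2.COLOR_RGB2GRAY)
for u,v in[(262,316),(387,316)]:
    p=g[v-14:v+15,u-14:u+15]; n,l,s,ce=cv2.connectedComponentsWithStats((p<75).astype(np.uint8)); i=l[14,14]; print(s[i],ce[i]+[u-14,v-14])
E
python3 -m pendant '[0,0,0.883,0,0,0,52, 0,0,0.883,0,0,0,52, 0,0,0.883,0,0,0,52, 0,0,0.883,0,0,0,52, 0,0,0.883,0,0,0,52, 0,0,0.883,0,0,0,52, 0,0,0.883,0,0,0,52, 0,0,0.883,0,0,0,52]' >/dev/null
python3 -m pendant '[0,0,0,-0.46,-0.945,0,52, 0,0,0,-0.46,-0.945,0,52, 0,0,0,-0.46,-0.945,0,52, 0,0,0,-0.46,-0.945,0,52, 0,0,0,-0.46,-0.945,0,52, 0,0,0,-0.46,-0.945,0,52, 0,0,0,-0.46,-0.945,0,52, 0,0,0,-0.46,-0.945,0,52]' >/dev/null
python3 -m pendant '[0,0,0,-0.46,-0.945,0,52, 0,0,0,-0.46,-0.945,0,52, 0,0,0,-0.46,-0.945,0,52, 0,0,0,-0.46,-0.945,0,52, 0,0,0,-0.46,-0.945,0,52, 0,0,0,-0.46,-0.945,0,52, 0,0,0,-0.46,-0.945,0,52, 0,0,0,0,0,0,52]' >/dev/null
python3 -m pendant '[0,0,0,0,0,0.8,52, 0,0,0,0,0,0.8,52, 0,0,0,0,0,0.5,52, 0,0,0,0,0,0,52, 0,0,0,0,0,0,52, 0,0,0,0,0,0,52, 0,0,0,0,0,0,52]'
python3 s.py x
```

```text
[[386.8 315.9]
 [261.8 315.9]
 [387.3 309.5]
 [261.3 309.5]]
[  7   8  14  13 151] [261.58940397 315.85430464]
[  7   8  15  13 138] [386.86231884 315.99275362]
clock: 48.3
eef_pos: [557.3, -328.1, 101.5]
ee_rot: [0.261, 3.13, -0.001]
ft_force: [-0.8, 0.4, -1.8]
grip_width: 59.9
finger_force: 66.1
x 48.35 [ 557.2 -328.   101.4] [-0.9862  0.1657]
```

```bash

python3 -m pendant '[0,0,0,0,0,0.5,52, 0,0,0,0,0,0.4,52, 0,0,0,0,0,0.17,52, 0,0,0,0,0,0,52, 0,0,0,0,0,0,52, 0,0,0,0,0,0,52]'
```

```text
clock: 49.1
eef_pos: [557.2, -328.1, 69.1]
ee_rot: [0.261, 3.13, -0.001]
ft_force: [0.0, -0.3, -3.1]
grip_width: 59.9
finger_force: 66.1
```

```bash

python3 -m pendant '[0,0,0,0.02,0,0.08,52, 0,0,0,0,0,0.04,52, 0,0,0,0,0,0,52, 0,0,0,0,0,0,52]'
python3 -m pendant '[0,0,0,0,0,0,66, 0,0,0,0,0,0,74, 0,0,0,0,0,0,80, 0,0,0,0,0,0,80, 0,0,0,0,0,-0.5,80, 0,0,0,0,0,-1,80, 0,0,0,-0.6,0,-1,80, 0,0,0,-0.6,0,-1,80]'
python3 -m pendant '[0,0,0,0,0,-0.5,80, 0,0,0,0,0,0,80, 0,0,0,0,0,0,80, 0,0,0,0,0,0,80]' >/dev/null
python3 s.py g2
python3 - <<'E'
from h import *
t=ctrl.camera("top"); c=ctrl.calibration("top")
a=np.hstack([rect(*view("g2"),1,556.6,-328,76,80,.4),rect(*view("gear"),1,556.6,-328,62,80,.4)])
cv2.imwrite("pics/g2.png",a[:,:,::-1]); cv2.imwrite("pics/top1.png",t[:,:,::-1])
E
```

```text
clock: 49.6
eef_pos: [556.3, -327.8, 65.1]
ee_rot: [-0.261, -3.131, -0.0]
ft_force: [0.1, 0.3, -2.4]
grip_width: 59.7
finger_force: 66.1
clock: 50.6
eef_pos: [592.3, -334.0, 172.5]
ee_rot: [0.262, 3.13, -0.001]
ft_force: [0.7, -0.2, -0.9]
grip_width: 79.8
finger_force: 0.0
g2 51.15 [ 591.  -333.4  183.9] [-0.9861  0.1659]
```

View pics/g2.png

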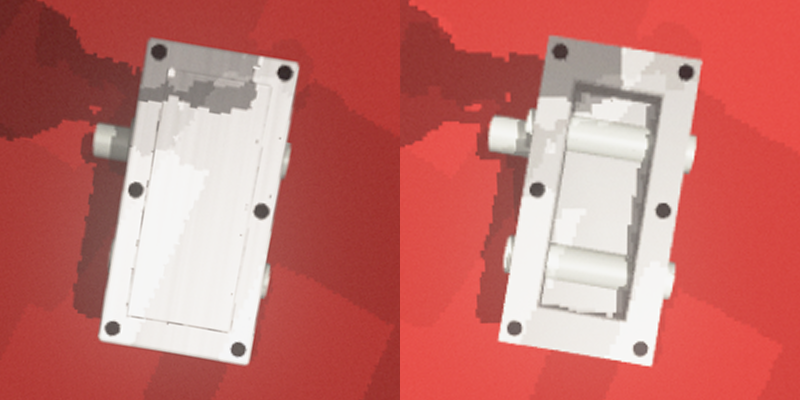

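View pics/top1.png

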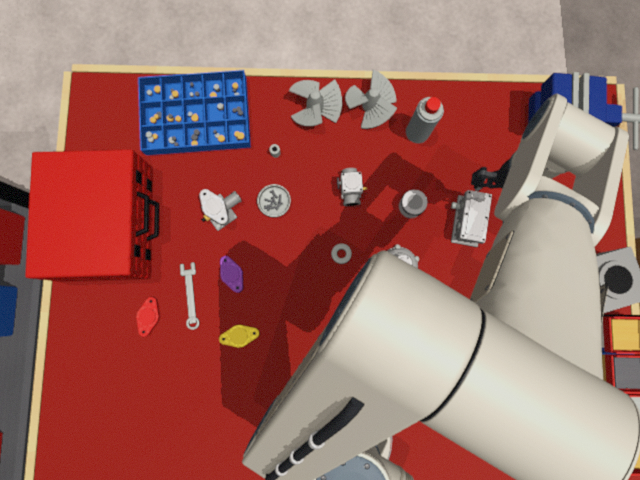

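The oblong matches the gear case to under 1 mm (corner hole (159,51) against (160,51)). In the top view the piston (413,204) and dish (274,200) have not moved. Handing in.

```bash
python3 -c "
from cell import ctrl
print(ctrl.sign_off())"
```

```text
the job is handed in; nothing more can be done
None
```

I took the stack apart and laid all four covers flat on their matching housings, each within about 1 mm by the wrist camera, in 51 s, with the piston and bolt dish left where they were; the job is handed in, with no verdict returned yet.

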